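Change the flour-dust filter: unlock the hatch with a dough scraper

ROBOT

A 6-joint arm with a two-finger parallel gripper is mounted at the origin on the work surface. World frame = base frame: x ahead of the robot, y to its left, z up, the work surface at z = 0. Lengths are in mm, angles in rad, forces in N, time in s.
With the tool pointing down it reaches from about 350 to 775 mm from the base axis. Payload 7.3 kg.
Tool frame: the origin (TCP) lies midway between the tips of the shut fingers; the grasp point (between the pads) lies 19 mm behind it; z points along the fingers, x is the direction in which the jaws open and shut, and the axes are right-handed (so a half turn about z gives the same grasp; the last joint's range is limited). The gripper opens to 92 mm and grips with 3 to 60 N. Pads are 19 mm wide; open, the fingers measure 130 mm over their backs; the gripper's body (75 mm by 190 mm) begins 47 mm behind the grasp point.
Start: joints at [1.098, 0.342, 1.524, -0, 1.275, -0.146], TCP at [168.518, 497.239, 226.741] pointing down, gripper open.
Joint ranges: [-2.53, 2.53], [-0.77, 2.02], [0.04, 2.7], [-1, 4.14], [0.28, 2.66], [-3.11, 3.11]. Speed limits (rad/s): [2.57, 2.57, 3.14, 3.14, 3.14, 3.14].

INTERFACE

Orientations are given as [roll, pitch, yaw] about the fixed x, y, z axes, in that order (R = Rz(yaw) Ry(pitch) Rx(roll)).
In Python, from plant import bot gives the robot as it stands.
- The arm moves only by the shell command python3 -m pendant 'ROWS' [OPENING]. ROWS is JSON, a list of rows, each an object with "linear": the shift along the world's x, y, z in mm, a list of three; "twist": the turn about the world's z in degrees. In form: [{"linear": [x, y, z], "twist": twist}, ...]. A call has 1 to 20 rows; each row is the pose to reach, as a shift and turn from the pose commanded when the call began; what a row does not reach only later rows make up. A row lasts 1/8 s, in which the tool goes at most 62.5 mm and 10.7 degrees, less where a joint would pass 70% of its speed; a pose out of reach is approached as far as the arm can. A call with a gripper value outside its range is refused whole. OPENING is the closure in counts, from 0 (fully open) to 255 (shut), set as the call begins (- or left out, the last holds). The fingers move at their own pace and stop on an object; the grip force is fixed at half the most. Time passes only in rows, so rows that repeat a pose let the fingers close. It gives the time, the measured TCP pose, the force and the opening at its end, in the units of the state.
- bot.get_obs(): the state, without advancing time (a new reading comes with each control period).
- bot.capture(name): name is "scene" or "top" or "wrist"; returns a dict with "frame" (400x640x3 uint8, blue, green, red), "z_map" (400x640 float32, mm along the optical axis (not along the pixel's ray), 0 where there is no reading), "fx", "fy", "cx", "cy" (pixels), "rvec" (rotation vector, rad) and "tvec" (3), from world to camera coordinates, as OpenCV has them. Camera axes: x right, y down, z forward; pixel columns grow to the right and rows downward; lengths in mm; the calibration is good to about 2 mm. The wrist camera is an equidistant fisheye: a pixel r from the principal point sees the ray r / f radians off the axis. A picture is of the moment at which its call begins.
- bot.close_job(): hands the job in, once; it reports no verdict.
The state is a dict: "time": time; "joint_positions": joint angles; "dq": joint speeds; "tau": joint torques, N m; "tool_pos": TCP position; "tcp_rot": TCP orientation; "contact_force": force on the tool from outside, world axes, zero at the start; "moment": the same for the moment, N m; "grip_width": finger opening in mm.
Only numpy, scipy, OpenCV 4.12 (cv2) and the standard library are available. Lean on these libraries where they do the work, as an engineer would, in place of code of your own. Each camera call takes 0.05 s, during which the arm holds its last target. There are 200 camera calls.

TASK

The flour filter needs washing: take the red-handled dough scraper from its wooden rack, put its blade in the slot of the orange dial on the extractor's blue hatch, turn the dial a quarter turn anticlockwise (seen from above) to its stop, and stand the scraper back in its rack, blade down. Then swing the hatch right up by its black handle so that it stays up, lift the yellow filter cassette out by its black fin and lower it gently into the grey wash tray, lying flat the same way up; let go of everything and leave the loaves, jug, brush and jar where they are.

Things in the scene. Friction and masses are not known exactly. Their poses are not given: they have to be found in the camera images.
- extractor: White open-topped box, fixed, 160 (own x) x 200 (own y) x 95 mm high, floor and walls 8 mm. Origin: centre of its underside; own -x is the front (louvres, towards the robot), +x the rear with the hinge and a grey pipe stub 70 mm long. The blue hatch (160 x 200 x 6 mm) lies on top, its upper face 101.5 mm above the bench when shut. The filter cassette lies inside.
- hatch (a joint): Angle of the blue hatch about its rear hinge: 0 shut, grows as the front edge rises, stop at 1.75 rad. A stiff hinge: it stays wherever it is left (1.2 or more counts as up; at 1.57 its free edge stands 256 mm above the bench, the handle on its rear side); raising it by the handle takes about 4 to 6 N. While the dial is locked it gives only about 0.03 rad.
- hinge (a point): On the hatch's hinge line at mid-width, at the level of the hatch's underside, 95.5 mm above the bench (80 mm behind the extractor's origin). The hinge line runs along the extractor's y.
- handle (a point): Middle of the black round handle bar on the hatch: 12 mm thick, 70 mm long, parallel to the hinge line. Shut, it lies 140 mm in front of the hinge line and 42 mm above it, 36 mm above the hatch's upper face (to the bar's centre), 50 mm to the extractor's -y side of the middle. It turns with the hatch.
- dial (a joint): Angle of the orange slotted dial on the hatch: starts at 0 to 0.2 rad (locked); turns anticlockwise seen from above to its stop at 1.571 rad, where the hatch is free. Count 1.4 or more as unlocked. Needs about 0.12 N m and stays where left. Blade play in the slot is about 0.1 rad each way.
- slot (a point): Middle of the slot's floor in the orange dial (collar 60 mm across), 35 mm in front and 48 mm to the +y side of the extractor's origin, 105.5 mm above the bench while shut; dial top 13 mm higher. Own x along the slot (dial at 0: the extractor's +y), z up; it turns with dial and hatch. Slot 8 mm wide, 46 mm long, open-ended, 13 mm deep, its upper 6 mm flared to about 17 mm.
- scraper: Dough scraper, 92 mm tall, 0.15 kg: flat steel blade 70 mm (own x) x 3 mm (own y), 62 mm tall, under a red handle 76 x 20 x 30 mm (x, y, z; its middle 77 mm above the blade's edge). Origin: middle of the blade's lower edge; own z up through the handle. It works either way round. It starts standing in the rack.
- rack: Wooden scraper rack, fixed, 120 (own x) x 80 (own y) x 50 mm high. Origin: centre of its underside. A slot runs along own x through the middle, open-ended: floor 8 mm above the bench, 5.5 mm wide up to 38 mm high, then flared to about 24 mm at the top. Rightly stood, the scraper is upright, edge on that floor, within 30 mm of the middle. Rack and tray may swap sides.
- cassette: Yellow filter cassette, 70 (own x) x 110 (own y) x 35 mm, with a black grip fin on top 16 mm thick (x), 80 mm long (y), 31 mm high, so 66 mm in all; 0.2 to 0.42 kg. Origin: centre of its underside. Lies loose on the extractor's floor (8 mm above the bench) about the middle.
- tray: Grey plastic wash tray, fixed, open on top, 200 (own x) x 150 (own y) x 30 mm high, walls and floor 5 mm thick. Origin: centre of its underside.
- loaf1: Loaf in an aluminium tin, 150 x 80 x 75 mm, loose; origin at the centre of its underside; leave alone.
- loaf2: Dark loaf in an aluminium tin, 150 x 80 x 75 mm, loose; origin at the centre of its underside; leave alone.
- jug: Clear plastic cup-shaped jug, 90 mm across, 120 mm high, loose; origin at the centre of its underside; leave alone.
- brush: Pastry brush lying on the bench, about 200 mm long, loose; leave alone.
- jar: Jar with a lid, 70 mm across, 90 mm high, loose; origin at the centre of its underside; leave alone.
Mind the look-alikes: they are no part of the job. What is meant by the scraper is not green, and is the larger of those in its own colour. What is shaped like the rack but turquoise is not meant.

How it is judged:
By the outcome, as a careful person would: the job done as asked, in the order asked, and still so for the second after the job is handed in, with the robot touching nothing.
It also fails if it takes over 72 s, if anything falls off the work surface, if the arm or the gripper's body presses on something with over 40 N, if the wrist force passes 120 N, or if a joint passes its speed limit or range.

## Working session

There is one attempt and no reset: what is moved stays moved. The work goes in short steps, Python scripts to look and compute and a shell command to move; the robot and the scene stay as the last step left them, time stands still between calls to the robot, and variables do not carry over. Pictures are saved under pics/ and viewed, about 8 in all and at most 12, crops included, and the job is handed in when it is done.

```bash
mkdir -p pics; ls; cat > h.py <<'E'
import numpy as np, cv2
from plant import bot
def cap(n):
    c=bot.capture(n); return c
def save(c,name):
    cv2.imwrite('pics/'+name,c['frame']); np.savez('pics/'+name[:-4]+'.npz',**c)
def world(c):
    # per-pixel world points (pinhole)
    z=c['z_map'].astype(float); v,u=np.mgrid[:z.shape[0],:z.shape[1]]
    P=np.stack([(u-c['cx'])/c['fx']*z,(v-c['cy'])/c['fy']*z,z],-1)
    R=cv2.Rodrigues(np.array(c['rvec'],float))[0]; t=np.array(c['tvec'],float).ravel()
    W=(P-t)@R; W[z==0]=np.nan
    return W
E
python3 - <<'E'
from h import *
for n in ('top','scene'):
    c=cap(n); save(c,n+'0.png'); print(n,c['fx'],c['cx'],c['cy'],c['rvec'],c['tvec'])
print(bot.get_obs())
E
```

```text
pics
top 514.5652595554749 315.94952456883686 194.19326172792782 [ 2.21920514 -2.17369611  0.0714221 ] [  -5.81929646  572.26051415 1649.9139409 ]
scene 444.3998799367119 309.42312399057346 194.25642476672286 [ 0.76174147  2.58071995 -1.12559337] [ 474.84496031 -131.77203982 1909.27889046]
{'time': 0.1, 'joint_positions': array([ 1.09798563e+00,  3.42674690e-01,  1.52493799e+00, -1.79505314e-05,
        1.27539550e+00, -1.46021098e-01]), 'dq': array([-0.00094939,  0.00051312, -0.00274239, -0.00025047, -0.00043184,
        0.0001409 ]), 'tau': array([ 2.42058122e-03, -4.32007957e+01, -2.44695747e+01,  7.19857193e-02,
        5.24943019e-02, -3.38299492e-05]), 'tool_pos': array([168.35130451, 496.88425486, 226.09746752]), 'tcp_rot': array([-3.14140367e+00,  1.40296077e-03,  1.24401210e+00]), 'contact_force': array([-0.21002157, -0.71956819,  0.10815843]), 'moment': array([ 0.0115458 ,  0.00957405, -0.02820936]), 'grip_width': 91.522355807405}
```

View pics/top0.png

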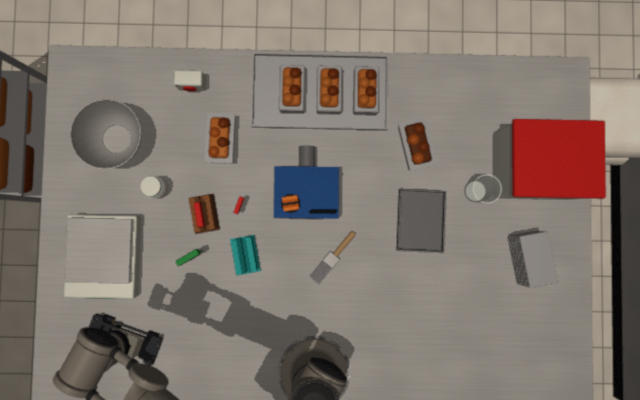

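View pics/scene0.png

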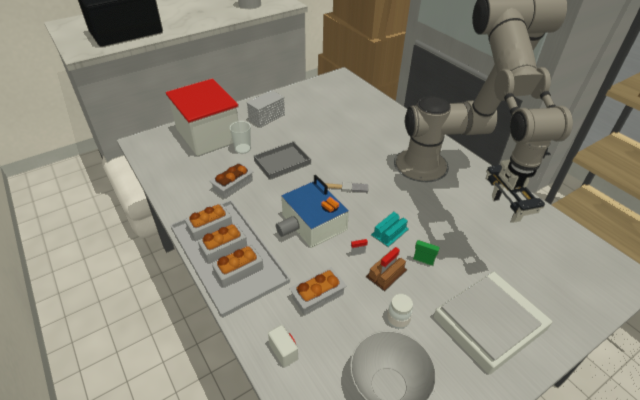

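```bash
cat > m.py <<'E'
from h import *
import sys
c=dict(np.load('pics/top0.npz')); W=world(c); f=c['frame'].astype(int)
hsv=cv2.cvtColor(c['frame'],cv2.COLOR_BGR2HSV); H,S,V=[hsv[...,i].astype(int) for i in range(3)]
def rep(name,m,box,zr):
    u0,v0,u1,v1=box; k=np.zeros(m.shape,bool); k[v0:v1,u0:u1]=m[v0:v1,u0:u1]
    k&=(W[...,2]>zr[0])&(W[...,2]<zr[1])
    P=W[k]; 
    r=cv2.minAreaRect(P[:,:2].astype(np.float32))
    ctr,sz,a=r; 
    print(name,k.sum(),'rect',np.round(ctr,1),np.round(sz,1),round(a,1),'mean',P.mean(0).round(1),'z',np.percentile(P[:,2],[5,50,95]).round(1))
    return P
red=((H<6)|(H>174))&(S>150)
rep('red rack',red,(185,190,222,238),(20,200))
rep('red small',red,(228,190,255,220),(-5,200))
rep('hatch',(H>100)&(H<125)&(S>120),(265,155,350,228),(85,115))
rep('dial',(H>5)&(H<20)&(S>150),(270,180,310,220),(85,140))
rep('handle',V<40,(300,195,345,222),(125,160))
rep('rack',S>60,(180,185,225,240),(42,58))
rep('tray rim',S<256,(390,180,455,258),(24,36))
rep('turq',(H>80)&(H<95)&(S>100),(225,228,265,280),(40,58))
crop=lambda b:cv2.resize(c['frame'][b[1]:b[3],b[0]:b[2]],None,fx=5,fy=5,interpolation=cv2.INTER_CUBIC)
cv2.imwrite('pics/crop1.png',crop((180,180,340,280)))
E
python3 m.py
```

```text
red rack 191 rect [500.8 368. ] [79.8 19.6] 12.1 mean [499.1 365.9  92.8] z [ 43.8  98.  103.7]
red small 77 rect [531.5 248.9] [12.4 53.1] 68.9 mean [531.5 248.   67.7] z [57.2 68.3 75.1]
hatch 2789 rect [574.2  37.2] [155.  197.1] 1.2 mean [580.1  33.7 101.3] z [ 95.5 101.2 107.2]
dial 209 rect [539.2  85.2] [46.9 47.3] 10.9 mean [539.1  84.7 114.9] z [103.6 116.6 123.6]
handle 76 rect [515.3 -13.6] [ 6.3 74.7] 1.1 mean [515.1 -13.6 141.9] z [135.9 142.3 147. ]
rack 442 rect [502.6 368.3] [109.9  65.8] 11.9 mean [503.  365.5  49.4] z [43.4 49.5 55.3]
tray rim 310 rect [ 494.2 -333.3] [152.3 200. ] 88.6 mean [ 494.7 -333.4   29.2] z [24.5 29.4 34.5]
turq 591 rect [371.9 231.7] [109.8  64.7] 11.5 mean [372.2 231.9  48.4] z [41.7 48.3 55.1]
```

View pics/crop1.png

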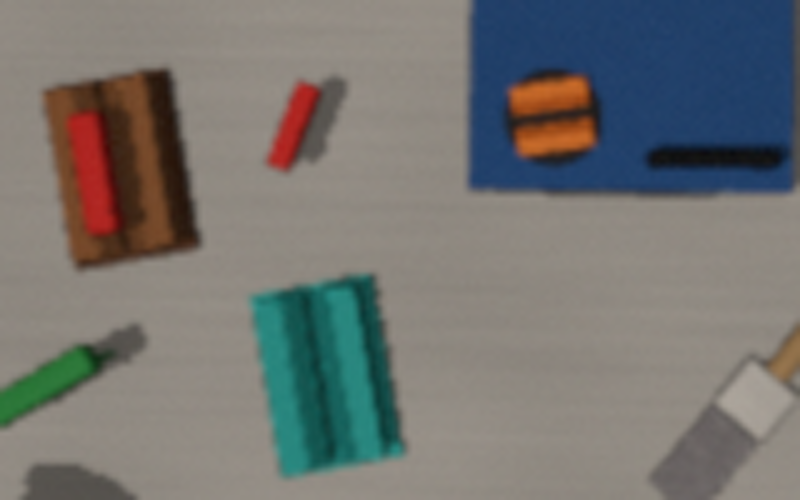

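The scene has three scrapers. A green one is at (188,256) and a small red one at (239,205), about 53 mm long. The large red one, 80 mm long, stands in the wooden rack at (199,213). The crop confirms the target is the large red one in the wooden rack. The turquoise rack at (245,255) is a decoy. The dial slot sits at about 0.1 rad. I'll move above the scraper.

```bash
python3 -m pendant '[{"linear":[60,-25,0],"twist":8},{"linear":[120,-50,0],"twist":16},{"linear":[180,-75,0],"twist":24},{"linear":[240,-100,0],"twist":31},{"linear":[300,-125,0],"twist":31},{"linear":[332,-129,0],"twist":31},{"linear":[332,-129,-30],"twist":31},{"linear":[332,-129,-30],"twist":31},{"linear":[332,-129,-30],"twist":31}]' 0
cat >> h.py <<'E'
def worldf(c):
    # fisheye (equidistant) per-pixel world points
    z=c['z_map'].astype(float); v,u=np.mgrid[:z.shape[0],:z.shape[1]]
    a=(u-c['cx'])/c['fx']; b=(v-c['cy'])/c['fy']; th=np.hypot(a,b); k=np.where(th>1e-6,np.tan(th)/np.maximum(th,1e-6),1)
    P=np.stack([a*k*z,b*k*z,z],-1)
    R=cv2.Rodrigues(np.array(c['rvec'],float))[0]; t=np.array(c['tvec'],float).ravel()
    W=(P-t)@R; W[(z==0)|(th>1.4)]=np.nan
    return W
def rect(W,m,zr):
    k=m&(W[...,2]>zr[0])&(W[...,2]<zr[1]); n,l,s,_=cv2.connectedComponentsWithStats(k.astype(np.uint8)); 
    k=l==1+np.argmax(s[1:,4]); P=W[k]; r=cv2.minAreaRect(P[:,:2].astype(np.float32))
    print(k.sum(),np.round(r[0],1),np.round(r[1],1),round(r[2],1),'z',np.median(P[:,2]).round(1)); return k
E
python3 - <<'E'
from h import *
c=cap('wrist'); save(c,'w1.png'); W=worldf(c)
hsv=cv2.cvtColor(c['frame'],cv2.COLOR_BGR2HSV); H,S,V=[hsv[...,i].astype(int) for i in range(3)]
red=((H<6)|(H>174))&(S>130)
rect(W,red,(92,110)); rect(W,(H>6)&(H<25)&(S>60),(44,56))
o=bot.get_obs(); print(o['tool_pos'],o['tcp_rot'])
E
```

```text
time: 1.23
tool_pos: [500.3, 368.6, 197.5]
tcp_rot: [3.141, -0.0, 1.786]
contact_force: [0.2, 0.2, -0.1]
grip_width: 91.7
1850 [494.2 366.2] [74.1 19.3] 11.7 z 100.4
2142 [494.3 387.5] [108.8  26.1] 13.8 z 50.7
[500.42579577 368.84890554 197.962383  ] [ 3.14007876e+00 -5.54932323e-04  1.78596851e+00]
```

View pics/w1.png

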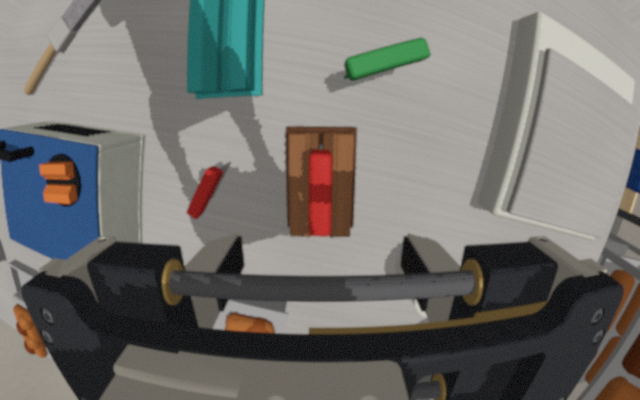

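The wrist view shows the red handle at (320,192) in the wooden rack. Its transverse position agrees with the top view to within 1 mm. I'll descend and grip.

```bash
python3 -m pendant '[{"linear":[-3,-2,-50],"twist":0},{"linear":[-3,-2,-95],"twist":0},{"linear":[-3,-2,-120],"twist":0},{"linear":[-3,-2,-131],"twist":0},{"linear":[-3,-2,-131],"twist":0}]' 0
python3 -m pendant '[{"linear":[0,0,0],"twist":0},{"linear":[0,0,0],"twist":0},{"linear":[0,0,0],"twist":0},{"linear":[0,0,0],"twist":0},{"linear":[0,0,0],"twist":0},{"linear":[0,0,0],"twist":0}]' 255
```

```text
time: 1.9
tool_pos: [497.7, 366.7, 66.4]
tcp_rot: [3.141, -0.0, 1.786]
contact_force: [0.8, 0.2, -0.1]
grip_width: 91.6
time: 2.65
tool_pos: [497.5, 366.2, 65.7]
tcp_rot: [-3.142, -0.0, 1.785]
contact_force: [0.7, 0.5, 0.5]
grip_width: 36.5
```

```bash
python3 -m pendant '[{"linear":[0,0,0],"twist":0},{"linear":[0,0,0],"twist":0},{"linear":[0,0,0],"twist":0},{"linear":[0,0,0],"twist":0},{"linear":[0,0,0],"twist":0},{"linear":[0,0,0],"twist":0}]' 255
python3 -m pendant '[{"linear":[0,0,5],"twist":0},{"linear":[0,0,15],"twist":0},{"linear":[0,0,50],"twist":0},{"linear":[0,0,100],"twist":0},{"linear":[0,0,140],"twist":0},{"linear":[0,0,140],"twist":0}]' 
```

```text
time: 3.4
tool_pos: [497.5, 366.2, 65.7]
tcp_rot: [-3.142, -0.0, 1.785]
contact_force: [1.2, -0.0, 0.1]
grip_width: 20.0
time: 4.15
tool_pos: [499.1, 367.2, 210.4]
tcp_rot: [3.133, -0.003, 1.785]
contact_force: [0.0, -0.3, -1.5]
grip_width: 19.7
```

```bash
python3 -m pendant '[{"linear":[5,-30,15],"twist":-9},{"linear":[10,-60,30],"twist":-19},{"linear":[15,-90,30],"twist":-29},{"linear":[20,-120,30],"twist":-39},{"linear":[25,-150,30],"twist":-49},{"linear":[30,-180,30],"twist":-59},{"linear":[35,-210,30],"twist":-69},{"linear":[40,-240,30],"twist":-79},{"linear":[42,-265,30],"twist":-88},{"linear":[42,-281,30],"twist":-95.6},{"linear":[42,-281,30],"twist":-95.6},{"linear":[42,-281,30],"twist":-95.6},{"linear":[42,-281,30],"twist":-95.6}]' 
python3 - <<'E'
from h import *
c=cap('wrist'); save(c,'w2.png'); W=worldf(c)
hsv=cv2.cvtColor(c['frame'],cv2.COLOR_BGR2HSV); H,S,V=[hsv[...,i].astype(int) for i in range(3)]
k=rect(W,(H>4)&(H<20)&(S>140),(112,125))
rect(W,(H>100)&(H<125)&(S>120),(95,108))
rect(W,((H<4)|(H>174))&(S>130),(130,300))
rect(W,(V<45),(130,150))
o=bot.get_obs(); print(o['tool_pos'],o['tcp_rot'])
E
```

```text
time: 5.78
tool_pos: [539.3, 86.0, 235.5]
tcp_rot: [-3.141, 0.0, 0.119]
contact_force: [-0.2, 0.5, -0.9]
grip_width: 19.7
460 [522.6  82.5] [16.6 45. ] 8.5 z 119.0
11042 [569.9  81.6] [156.9 108.5] 0.7 z 102.2
3592 [535.6 107.5] [23.4 35.9] 6.6 z 270.0Traceback (most recent call last):
  File "<stdin>", line 7, in <module>
  File "h.py", line 24, in rect
    k=l==1+np.argmax(s[1:,4]); P=W[k]; r=cv2.minAreaRect(P[:,:2].astype(np.float32))
           ~~~~~~~~~^^^^^^^^^
    return _wrapfunc(a, 'argmax', axis=axis, out=out, **kwds)
    return bound(*args, **kwds)
ValueError: attempt to get argmax of an empty sequence
```

View pics/w2.png

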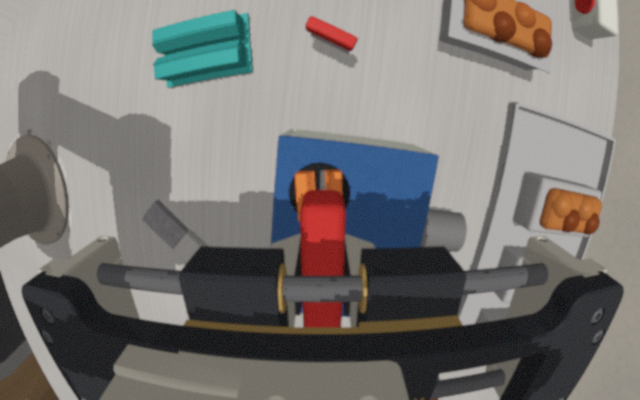

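```bash
python3 - <<'E'
from h import *
c=dict(np.load('pics/w2.npz')); W=worldf(c)
hsv=cv2.cvtColor(c['frame'],cv2.COLOR_BGR2HSV); H,S,V=[hsv[...,i].astype(int) for i in range(3)]
o=(H>4)&(H<22)&(S>120)&(W[...,2]>110)&(W[...,2]<126)
for v in range(168,194,4):
    u=np.where(o[v,285:360])[0]+285
    print(v,[(int(a),W[v,a].round(1).tolist()) for a in u[[0]]],[(int(u[i]),W[v,u[i]].round(1).tolist(),int(u[i+1]),W[v,u[i+1]].round(1).tolist()) for i in np.where(np.diff(u)>2)[0]],u[-1],W[v,u[-1]].round(1))
# held handle top edges
r=((H<4)|(H>174))&(S>130)&(abs(W[...,2]-270)<4)
for v in range(200,240,10):
    u=np.where(r[v])[0]
    if len(u): print('h',v,W[v,u[0]].round(1),W[v,u[-1]].round(1))
# top camera dial, z filtered
c=dict(np.load('pics/top0.npz')); W=world(c); hsv=cv2.cvtColor(c['frame'],cv2.COLOR_BGR2HSV); H,S,V=[hsv[...,i].astype(int) for i in range(3)]
m=np.zeros(H.shape,bool); m[180:222,270:310]=1
rect(W,m&(S>150)&(H<22)&(H>4),(113,130)); 
k=m&(W[...,2]>111)&(W[...,2]<130); print(W[k].mean(0))
E
```

```text
Traceback (most recent call last):
IndexError: index 0 is out of bounds for axis 0 with size 0
```

```bash
python3 - <<'E'
from h import *
c=dict(np.load('pics/w2.npz')); W=worldf(c)
hsv=cv2.cvtColor(c['frame'],cv2.COLOR_BGR2HSV); H,S,V=[hsv[...,i].astype(int) for i in range(3)]
o=(H>4)&(H<22)&(S>120)&(W[...,2]>110)&(W[...,2]<126)
for v in range(168,200,3):
    u=np.where(o[v,285:360])[0]+285
    if len(u): print(v,[(int(u[j]),W[v,u[j]].round(1).tolist()) for i in np.where(np.diff(u)>2)[0] for j in(i,i+1)],'ends',u[0],W[v,u[0]].round(1),u[-1],W[v,u[-1]].round(1))
r=((H<4)|(H>174))&(S>130)&(abs(W[...,2]-270)<4)
for v in range(200,240,10):
    u=np.where(r[v])[0]
    if len(u): print('h',v,W[v,u[0]].round(1),W[v,u[-1]].round(1))
E
```

```text
171 [(300, [514.7, 104.7, 110.0]), (305, [519.4, 105.4, 110.7]), (313, [526.8, 106.4, 111.0]), (325, [537.9, 108.0, 112.5])] ends 300 [514.7 104.7 110. ] 339 [550.4 110.6 117.8]
174 [(313, [527.2, 104.0, 113.1]), (325, [538.2, 105.5, 114.4])] ends 296 [511.8 103.2 117.8] 340 [551.5 108.3 119.7]
177 [(313, [527.5, 101.0, 112.5]), (325, [538.5, 102.8, 114.8])] ends 296 [512.1 100.7 119. ] 341 [552.8 105.6 119.5]
180 [(313, [527.8, 98.5, 113.9]), (325, [538.8, 100.1, 115.3])] ends 296 [512.4  97.8 118.6] 341 [553.2 102.6 118.6]
183 [(314, [529.1, 95.4, 112.4]), (325, [539.2, 97.2, 115.0])] ends 296 [512.7  95.2 119.6] 341 [553.7  99.6 117.5]
186 [(314, [529.4, 92.4, 112.2]), (326, [540.5, 94.5, 115.3])] ends 296 [512.9  92.3 119.1] 341 [553.9  97.3 119.9]
189 [(314, [529.7, 89.5, 112.2]), (325, [539.9, 91.5, 114.9])] ends 296 [513.2  89.5 119.4] 341 [554.4  94.2 118.6]
192 [(304, [520.8, 87.2, 118.2]), (341, [554.7, 91.5, 119.3])] ends 297 [514.4  86.8 119.5] 341 [554.7  91.5 119.3]
195 [] ends 297 [514.7  83.8 119. ] 303 [520.2  84.4 118.9]
198 [] ends 297 [515.   81.1 119.8] 302 [519.6  81.6 119.6]
h 210 [525.1 120.7 267.9] [543.  122.9 268.2]
h 220 [525.1 116.  267.9] [543.6 118.7 269.1]
h 230 [525.5 110.8 266.6] [544.1 114.3 269.7]
```

```bash
python3 -m pendant '[{"linear":[-1.5,0,-30],"twist":1},{"linear":[-1.5,0,-50],"twist":1},{"linear":[-1.5,0,-58],"twist":1},{"linear":[-1.5,0,-62],"twist":1},{"linear":[-1.5,0,-62],"twist":1}]'
python3 -m pendant '[{"linear":[0,0,-3],"twist":0},{"linear":[0,0,-6],"twist":0},{"linear":[0,0,-7],"twist":0},{"linear":[0,0,-7],"twist":0}]' 
```

```text
time: 6.45
tool_pos: [538.3, 85.4, 174.2]
tcp_rot: [3.142, -0.001, 0.134]
contact_force: [0.0, -0.1, -2.3]
grip_width: 19.9
time: 6.95
tool_pos: [538.0, 85.2, 166.7]
tcp_rot: [3.142, -0.0, 0.134]
contact_force: [-0.0, 0.4, -1.5]
grip_width: 19.8
```

```bash
python3 -m pendant '[{"linear":[0,0,-2],"twist":0},{"linear":[0,0,-2],"twist":8},{"linear":[0,0,-2],"twist":16},{"linear":[0,0,-2],"twist":24},{"linear":[0,0,-2],"twist":32},{"linear":[0,0,-2],"twist":40},{"linear":[0,0,-2],"twist":48},{"linear":[0,0,-2],"twist":56},{"linear":[0,0,-2],"twist":64},{"linear":[0,0,-2],"twist":72},{"linear":[0,0,-2],"twist":80},{"linear":[0,0,-2],"twist":84},{"linear":[0,0,-2],"twist":84}]'
python3 -c "
from plant import bot
o=bot.get_obs();print(o['moment'],o['contact_force'],o['tcp_rot'])"
```

```text
time: 8.57
tool_pos: [537.3, 84.4, 164.3]
tcp_rot: [-3.14, 0.001, 1.599]
contact_force: [-2.2, -4.1, -2.1]
grip_width: 19.8
[-0.93712903  0.51725672 -0.12209805] [-2.21526302 -4.10862375 -2.08200056] [-3.13963174e+00  1.25329696e-03  1.59925886e+00]
```

```bash
python3 -m pendant '[{"linear":[0,0,0],"twist":2},{"linear":[0,0,0],"twist":4},{"linear":[0,0,0],"twist":4}]'
python3 -c "
from plant import bot
o=bot.get_obs();print(o['moment'],o['contact_force'],o['tcp_rot'])"
```

```text
time: 8.95
tool_pos: [537.6, 84.5, 164.4]
tcp_rot: [-3.14, 0.001, 1.669]
contact_force: [-2.3, -5.3, -2.4]
grip_width: 19.7
[-1.07370008  0.45736638 -0.08322149] [-2.31803739 -5.29162539 -2.41250835] [-3.14016793e+00  1.14663850e-03  1.66895301e+00]
```

```bash
python3 -m pendant '[{"linear":[0,0,0],"twist":2},{"linear":[0,0,0],"twist":4},{"linear":[0,0,0],"twist":4}]'
python3 -c "
from plant import bot
o=bot.get_obs();print(o['moment'],o['contact_force'],o['tcp_rot'])"
```

```text
time: 9.32
tool_pos: [537.7, 84.5, 164.4]
tcp_rot: [-3.14, 0.001, 1.738]
contact_force: [-1.2, -5.2, -2.0]
grip_width: 20.2
[-0.96972686  0.52284813 -0.46968694] [-1.21022415 -5.24697944 -1.99840713] [-3.14042687e+00  8.08633378e-04  1.73801501e+00]
```

```bash
python3 -m pendant '[{"linear":[0,0,0],"twist":-5},{"linear":[0,0,10],"twist":-5},{"linear":[0,0,40],"twist":-5},{"linear":[0,0,80],"twist":-5},{"linear":[-8,50,80],"twist":-2},{"linear":[-16,105,80],"twist":0},{"linear":[-24,160,80],"twist":2.6},{"linear":[-32,215,80],"twist":2.6},{"linear":[-38,260,80],"twist":2.6},{"linear":[-40.5,281,80],"twist":2.6},{"linear":[-40.5,281,60],"twist":2.6},{"linear":[-40.5,281,60],"twist":2.6},{"linear":[-40.5,281,60],"twist":2.6}]'
python3 - <<'E'
from h import *
o=bot.get_obs(); print(o['moment'],o['tool_pos'],o['tcp_rot'])
c=cap('wrist'); save(c,'w3.png')
t=cap('top'); save(t,'top1.png')
a=c['frame'][100:400,160:480]; b=cv2.resize(t['frame'][160:230,265:350],(388,320),interpolation=cv2.INTER_CUBIC)[:300]
cv2.imwrite('pics/mix3.png',np.hstack([a,b]))
E
```

```text
time: 10.95
tool_pos: [498.1, 365.8, 225.7]
tcp_rot: [3.141, -0.0, 1.785]
contact_force: [-0.1, 0.0, -1.2]
grip_width: 19.9
[-0.00094813 -0.00010088  0.01174086] [498.09062312 365.83434822 225.69724191] [ 3.14053847e+00 -4.09560730e-04  1.78451823e+00]
```

View pics/mix3.png

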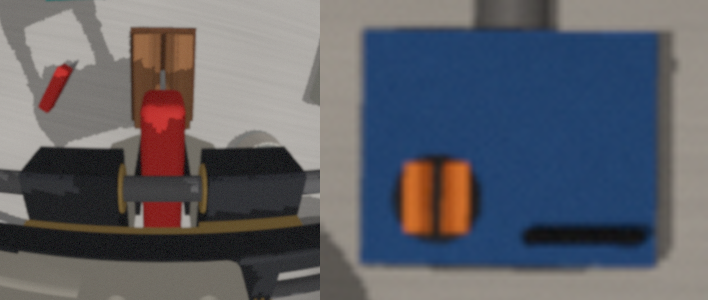

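The dial slot now runs along the extractor's x, so it is unlocked. The scraper lines up with the rack slot at (163,60) in the left panel. I'll lower it.

```bash
python3 -m pendant '[{"linear":[0,0,-50],"twist":0},{"linear":[0,0,-95],"twist":0},{"linear":[0,0,-118],"twist":0},{"linear":[0,0,-122],"twist":0},{"linear":[0,0,-122],"twist":0}]'
python3 -m pendant '[{"linear":[0,0,-5],"twist":0},{"linear":[0,0,-11],"twist":0},{"linear":[0,0,-11],"twist":0}]' 
python3 -c "
from plant import bot
o=bot.get_obs();print(o['moment'],o['contact_force'],o['tcp_rot'])"
```

```text
time: 11.68
tool_pos: [498.3, 366.4, 104.0]
tcp_rot: [3.14, -0.001, 1.785]
contact_force: [0.1, 0.0, -0.9]
grip_width: 19.9
time: 12.05
tool_pos: [497.3, 366.1, 91.4]
tcp_rot: [-3.141, 0.0, 1.785]
contact_force: [-0.3, -0.7, -2.2]
grip_width: 19.6
[0.06522164 0.0261224  0.0184077 ] [-0.33022103 -0.68607518 -2.15654416] [-3.14087594e+00  1.27908918e-04  1.78506765e+00]
```

```bash
python3 -m pendant '[{"linear":[0,0,-8],"twist":0},{"linear":[0,0,-16],"twist":0},{"linear":[0,0,-23],"twist":0},{"linear":[0,0,-25.5],"twist":0},{"linear":[0,0,-25.5],"twist":0},{"linear":[0,0,-25.5],"twist":0}]'
```

```text
time: 12.8
tool_pos: [497.7, 366.3, 66.4]
tcp_rot: [3.141, -0.0, 1.785]
contact_force: [1.2, -0.3, -1.3]
grip_width: 20.0
```

```bash
python3 -m pendant '[{"linear":[0,0,0],"twist":0},{"linear":[0,0,0],"twist":0},{"linear":[0,0,0],"twist":0},{"linear":[0,0,0],"twist":0},{"linear":[0,0,0],"twist":0},{"linear":[0,0,0],"twist":0},{"linear":[0,0,40],"twist":0},{"linear":[0,0,90],"twist":0},{"linear":[0,0,140],"twist":0},{"linear":[2,-30,150],"twist":-10},{"linear":[4,-65,150],"twist":-20},{"linear":[6,-105,150],"twist":-30},{"linear":[8,-145,150],"twist":-40},{"linear":[10,-185,150],"twist":-50},{"linear":[12,-225,150],"twist":-60},{"linear":[14,-265,150],"twist":-70},{"linear":[15,-305,150],"twist":-80},{"linear":[16,-345,150],"twist":-90},{"linear":[17,-379,150],"twist":-101},{"linear":[17,-379,150],"twist":-101}]' 0
python3 - <<'E'
from h import *
t=cap('top'); save(t,'top2.png'); W=world(t); c=cap('wrist'); save(c,'w4.png'); Wf=worldf(c)
print(bot.get_obs()['tool_pos'])
def m(c): 
    h=cv2.cvtColor(c['frame'],cv2.COLOR_BGR2HSV).astype(int); return h[...,0],h[...,1],h[...,2]
H,S,V=m(t); b=np.zeros(H.shape,bool); b[185:240,180:225]=1
rect(W,b&((H<6)|(H>174))&(S>150),(85,120))
c2=c; H,S,V=m(c); rect(Wf,V<60,(128,150))
s=cv2.resize(t['frame'][180:250,180:260],(400,350),interpolation=cv2.INTER_CUBIC); cv2.imwrite('pics/mix4.png',np.hstack([s,c['frame'][0:350,120:520]]))
E
```

```text
time: 15.3
tool_pos: [514.6, -14.7, 216.3]
tcp_rot: [3.141, -0.0, 0.018]
contact_force: [0.2, 0.3, -0.3]
grip_width: 91.6
[514.42271735 -12.52921603 216.24360897]
166 [498.5 367.8] [75.4 20.2] 11.9 z 99.3
1258 [511.1 -12.1] [10.9 78.5] 0.7 z 143.3
```

View pics/mix4.png

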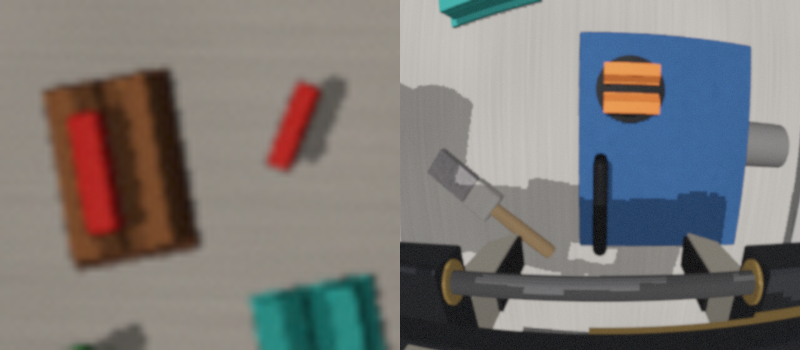

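```bash
python3 -m pendant '[{"linear":[-1,0,-40],"twist":0},{"linear":[-1,0,-70],"twist":0},{"linear":[-1,0,-86],"twist":0},{"linear":[-1,0,-90],"twist":0},{"linear":[-1,0,-90],"twist":0}]' 130
python3 -m pendant '[{"linear":[0,0,0],"twist":0},{"linear":[0,0,0],"twist":0},{"linear":[0,0,0],"twist":0},{"linear":[0,0,0],"twist":0},{"linear":[0,0,0],"twist":0},{"linear":[0,0,0],"twist":0},{"linear":[0,0,0],"twist":0},{"linear":[0,0,0],"twist":0}]' 255
python3 -c "
import numpy as np
for d in range(0,101,5):
  t=np.radians(d); print(d,round(-140*np.cos(t)+42*np.sin(t)+140,1),round(140*np.sin(t)+42*np.cos(t)-42,1))"
```

```text
time: 16.02
tool_pos: [513.8, -12.1, 126.6]
tcp_rot: [-3.142, -0.001, 0.024]
contact_force: [-0.0, -0.5, 0.2]
grip_width: 47.4
time: 17.02
tool_pos: [512.5, -12.8, 126.3]
tcp_rot: [-3.142, 0.002, 0.022]
contact_force: [-5.5, -0.4, 4.0]
grip_width: 10.9
0 0.0 0.0
5 4.2 12.0
10 9.4 23.7
15 15.6 34.8
20 22.8 45.3
25 30.9 55.2
30 39.8 64.4
35 49.4 72.7
40 59.8 80.2
45 70.7 86.7
50 82.2 92.2
55 94.1 96.8
60 106.4 100.2
65 118.9 102.6
70 131.6 103.9
75 144.3 104.1
80 157.1 103.2
85 169.6 101.1
90 182.0 98.0
95 194.0 93.8
100 205.7 88.6
```

```bash
python3 -m pendant '[{"linear":[2,0,6],"twist":0},{"linear":[4,0,12],"twist":0},{"linear":[9,0,23.5],"twist":0},{"linear":[15.5,0,35],"twist":0},{"linear":[23,0.5,45],"twist":0},{"linear":[23,0.5,45],"twist":0}]'
python3 -c "
from plant import bot
print(bot.get_obs()['moment'])"
```

```text
time: 17.77
tool_pos: [534.6, -12.6, 172.3]
tcp_rot: [3.141, 0.005, 0.023]
contact_force: [-13.6, -2.3, 8.4]
grip_width: 11.1
[-0.6070782   2.55876443 -0.04363046]
```

```bash
python3 -m pendant '[{"linear":[6.5,0,11],"twist":0},{"linear":[15.5,0,20],"twist":0},{"linear":[25.5,0,28.5],"twist":0},{"linear":[36,0.5,36.5],"twist":0},{"linear":[47,1,43],"twist":0},{"linear":[47,1,43],"twist":0}]'
```

```text
time: 18.52
tool_pos: [583.9, -12.1, 217.3]
tcp_rot: [3.14, -0.002, 0.022]
contact_force: [-9.0, -3.5, 12.5]
grip_width: 10.9
```

```bash
python3 -m pendant '[{"linear":[11.5,0,7],"twist":0},{"linear":[23.5,0.5,11.5],"twist":0},{"linear":[36,0.5,15],"twist":0},{"linear":[48.5,1,17.5],"twist":0},{"linear":[48.5,1,17.5],"twist":0}]'
```

```text
time: 19.15
tool_pos: [633.8, -11.5, 233.9]
tcp_rot: [3.139, -0.005, 0.022]
contact_force: [-0.9, -4.7, 3.6]
grip_width: 11.2
```

Forces are low now, so I'll carry on to about 88°.

```bash
python3 -m pendant '[{"linear":[13,0,1],"twist":0},{"linear":[26,0.5,1.5],"twist":0},{"linear":[39,0.5,0.5],"twist":0},{"linear":[51,1,-1.5],"twist":0},{"linear":[59,1,-3],"twist":0},{"linear":[59,1,-3],"twist":0}]'
python3 - <<'E'
from h import *
print(bot.get_obs()['moment'])
s=cap('scene'); save(s,'s2.png'); cv2.imwrite('pics/s2c.png',cv2.resize(s['frame'][120:300,220:440],None,fx=3,fy=3,interpolation=cv2.INTER_CUBIC))
E
```

```text
time: 19.9
tool_pos: [692.6, -10.8, 229.7]
tcp_rot: [3.139, -0.004, 0.021]
contact_force: [1.1, -5.5, -0.1]
grip_width: 11.2
[-1.03785814 -0.02738026 -0.11958248]
```

View pics/s2c.png

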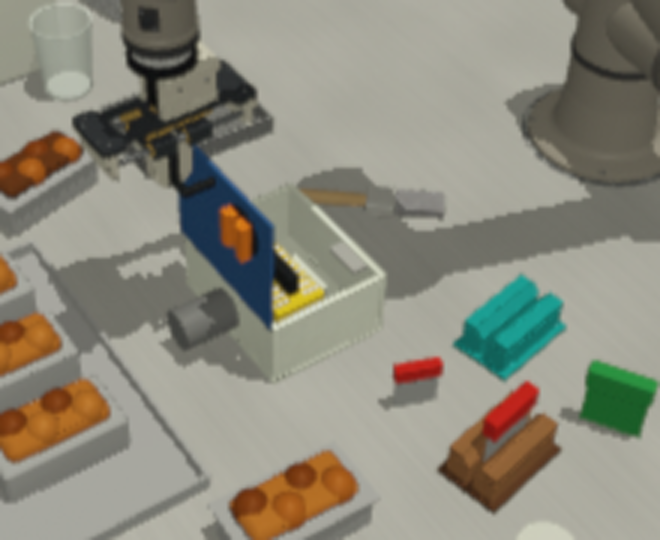

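```bash
python3 -m pendant '[{"linear":[0,0,0],"twist":0},{"linear":[0,0,0],"twist":0},{"linear":[0,0,0],"twist":0},{"linear":[0,0,0],"twist":0},{"linear":[0,0,15],"twist":0},{"linear":[0,0,45],"twist":0},{"linear":[0,0,75],"twist":0}]' 188
python3 -m pendant '[{"linear":[-40,15,0],"twist":9},{"linear":[-80,30,0],"twist":19},{"linear":[-120,45,0],"twist":29},{"linear":[-150,48,0],"twist":39},{"linear":[-150,48,0],"twist":49},{"linear":[-150,48,0],"twist":59},{"linear":[-150,48,0],"twist":69},{"linear":[-150,48,0],"twist":79},{"linear":[-150,48,0],"twist":90},{"linear":[-150,48,0],"twist":90}]' 0
python3 - <<'E'
from h import *
o=bot.get_obs();print(o['tool_pos'],o['tcp_rot'])
c=cap('wrist'); save(c,'w5.png'); Wf=worldf(c); t=cap('top'); save(t,'top3.png'); W=world(t)
for n,(cc,w) in dict(wrist=(c,Wf),top=(t,W)).items():
    h=cv2.cvtColor(cc['frame'],cv2.COLOR_BGR2HSV).astype(int);H,S,V=h[...,0],h[...,1],h[...,2]
    box=(w[...,0]>500)&(w[...,0]<650)&(w[...,1]>-60)&(w[...,1]<135)
    for nm,m,z in(('yellow',(H>20)&(H<35)&(S>100),(35,52)),('fin',V<70,(66,82)),('hatch',(H>100)&(H<125)&(S>110),(110,262))):
        try:
            k=m&(w[...,2]>z[0])&(w[...,2]<z[1])
            if nm=='hatch': P=w[k]; print(n,nm,len(P),[ (a,np.median(P[abs(P[:,2]-a)<8][:,0]).round(1)) for a in(130,190,245)])
            else: print(n,nm); rect(w,m&box,z)
        except Exception as e: print(n,nm,'none')
a=c['frame'][0:400,100:540]; b=cv2.resize(t['frame'][140:235,250:360],(440,380),interpolation=cv2.INTER_CUBIC); b=np.vstack([b,np.zeros((20,440,3),np.uint8)])
cv2.imwrite('pics/mix5.png',cv2.resize(np.hstack([a,b]),(800,364)))
E
```

```text
time: 20.82
tool_pos: [691.0, -9.2, 305.8]
tcp_rot: [3.142, -0.001, 0.022]
contact_force: [0.2, 1.0, 0.5]
grip_width: 24.0
time: 22.08
tool_pos: [541.3, 38.7, 304.9]
tcp_rot: [3.14, 0.0, 1.592]
contact_force: [-0.4, 0.5, 0.1]
grip_width: 91.7
[541.27335017  38.74283606 304.88667088] [3.13992942e+00 1.10782480e-05 1.59161073e+00]
wrist yellow
1435 [570.2  23.7] [ 68.7 108. ] 0.9 z 43.6
wrist fin
703 [570.  24.] [14.7 76.3] 0.2 z 74.4
wrist hatch 7100 [(130, np.float64(649.9)), (190, np.float64(nan)), (245, np.float64(648.8))]
top yellow
top yellow none
top fin
1 [611.7 -52.4] [0. 0.] 0.0 z 72.2
top hatch 378 [(130, np.float64(654.0)), (190, np.float64(651.5)), (245, np.float64(651.9))]
  return _methods._mean(a, axis=axis, dtype=dtype,
  ret = ret.dtype.type(ret / rcount)
```

View pics/mix5.png

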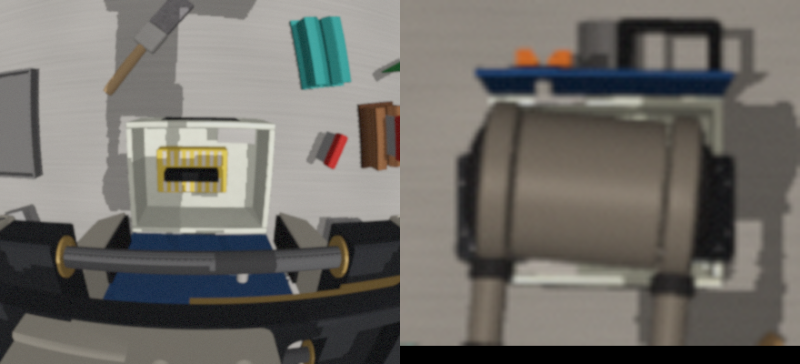

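The left panel shows the cassette at (192,170), free in the open box. The hatch stands vertical. The fin is at about (572, 24) after correcting for the wrist camera bias. I'll grip it by its ends, with the jaws along y, so that the body stays clear of the raised hatch.

```bash
python3 -m pendant '[{"linear":[31,-14,-50],"twist":0},{"linear":[31,-14,-100],"twist":0},{"linear":[31,-14,-150],"twist":0},{"linear":[31,-14,-190],"twist":0},{"linear":[31,-14,-215],"twist":0},{"linear":[31,-14,-215],"twist":0}]' 0
python3 - <<'E'
from h import *
o=bot.get_obs();print(o['tool_pos'],o['contact_force'])
c=cap('wrist'); save(c,'w6.png'); w=worldf(c)
h=cv2.cvtColor(c['frame'],cv2.COLOR_BGR2HSV).astype(int);H,S,V=h[...,0],h[...,1],h[...,2]
rect(w,(V<80)&(w[...,0]>530)&(w[...,0]<600)&(w[...,1]>-40)&(w[...,1]<90),(60,82))
cv2.imwrite('pics/w6c.png',c['frame'][100:400,100:540])
E
```

```text
time: 22.92
tool_pos: [570.9, 24.8, 87.2]
tcp_rot: [-3.138, -0.001, 1.591]
contact_force: [-0.0, -0.1, 0.1]
grip_width: 91.7
[570.90958555  24.83942245  87.1583435 ] [-0.04413316 -0.1456937   0.13049023]
3802 [570.9  23.5] [16.5 78.8] 0.9 z 74.3
```

View pics/w6c.png

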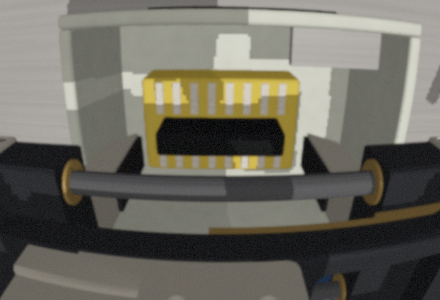

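The fin, at (220,137) in the crop, lies centred between the fingertips at (130,170) and (315,170). I'll descend and grip.

```bash
python3 -m pendant '[{"linear":[0,-0.5,-20],"twist":0},{"linear":[0,-0.5,-36],"twist":0},{"linear":[0,-0.5,-41],"twist":0},{"linear":[0,-0.5,-41],"twist":0},{"linear":[0,-0.5,-41],"twist":0}]' 0
python3 -m pendant '[{"linear":[0,0,0],"twist":0},{"linear":[0,0,0],"twist":0},{"linear":[0,0,0],"twist":0},{"linear":[0,0,0],"twist":0},{"linear":[0,0,0],"twist":0},{"linear":[0,0,0],"twist":0}]' 255
```

```text
time: 23.6
tool_pos: [572.5, 24.2, 48.4]
tcp_rot: [3.14, 0.0, 1.593]
contact_force: [-0.6, -0.5, -0.3]
grip_width: 91.7
time: 24.35
tool_pos: [572.3, 24.1, 48.2]
tcp_rot: [3.141, 0.0, 1.593]
contact_force: [-1.2, -0.4, 4.7]
grip_width: 79.9
```

```bash
python3 -m pendant '[{"linear":[0,0,5],"twist":0},{"linear":[0,0,15],"twist":0},{"linear":[0,0,35],"twist":0},{"linear":[0,0,65],"twist":0},{"linear":[0,0,100],"twist":0},{"linear":[0,0,130],"twist":0},{"linear":[0,0,150],"twist":0},{"linear":[0,0,150],"twist":0},{"linear":[0,0,150],"twist":0}]'
python3 - <<'E'
from h import *
c=dict(np.load('pics/top0.npz')); W=world(c)
m=np.zeros(W.shape[:2],bool); m[180:258,390:455]=1
rect(W,m,(22,40))
E
```

```text
time: 25.48
tool_pos: [571.3, 24.3, 196.7]
tcp_rot: [-3.14, -0.0, 1.593]
contact_force: [-0.8, -0.7, -4.0]
grip_width: 79.5
275 [ 495.4 -333.3] [152.4 197.9] 88.5 z 28.9
```

```bash
python3 -m pendant '[{"linear":[-5,-15,0],"twist":0},{"linear":[-12,-45,0],"twist":0},{"linear":[-20,-85,0],"twist":-1},{"linear":[-30,-130,0],"twist":-2},{"linear":[-40,-175,0],"twist":-2.7},{"linear":[-50,-220,0],"twist":-2.7},{"linear":[-58,-265,0],"twist":-2.7},{"linear":[-66,-305,0],"twist":-2.7},{"linear":[-72,-335,0],"twist":-2.7},{"linear":[-76,-351,0],"twist":-2.7},{"linear":[-76,-357,0],"twist":-2.7},{"linear":[-76,-357,0],"twist":-2.7},{"linear":[-76,-357,-30],"twist":-2.7},{"linear":[-76,-357,-65],"twist":-2.7},{"linear":[-76,-357,-100],"twist":-2.7},{"linear":[-76,-357,-120],"twist":-2.7},{"linear":[-76,-357,-128],"twist":-2.7},{"linear":[-76,-357,-128],"twist":-2.7},{"linear":[-76,-357,-128],"twist":-2.7}]'
python3 - <<'E'
from h import *
o=bot.get_obs();print(o['tool_pos'],o['contact_force'])
c=cap('wrist'); save(c,'w7.png'); w=worldf(c)
s=cap('scene'); save(s,'s7.png')
cv2.imwrite('pics/mix7.png',np.hstack([c['frame'][100:400,100:540],cv2.resize(s['frame'][100:220,210:350],(350,300),interpolation=cv2.INTER_CUBIC)]))
E
```

```text
time: 27.85
tool_pos: [496.7, -333.0, 70.9]
tcp_rot: [3.14, 0.001, 1.546]
contact_force: [0.5, 0.7, -3.4]
grip_width: 79.8
[ 496.73752606 -332.97407163   70.92775303] [ 0.5158558   0.66894641 -3.35381488]
```

View pics/mix7.png

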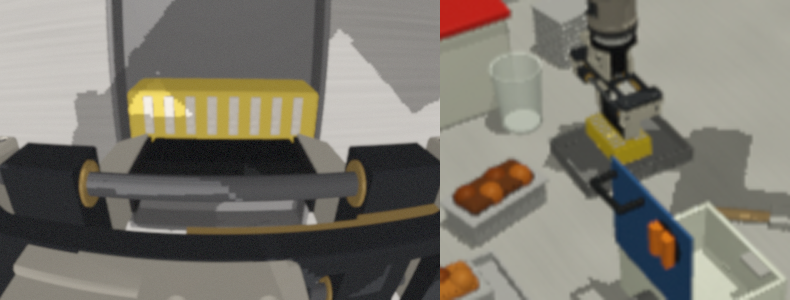

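The cassette hangs level and centred over the tray, and the hatch is still upright. I'll lower it slowly.

```bash
python3 -m pendant '[{"linear":[0,0,-8],"twist":0},{"linear":[0,0,-15],"twist":0},{"linear":[0,0,-20],"twist":0},{"linear":[0,0,-22],"twist":0},{"linear":[0,0,-23],"twist":0},{"linear":[0,0,-24],"twist":0},{"linear":[0,0,-24],"twist":0}]'
```

```text
time: 28.82
tool_pos: [496.1, -332.8, 45.8]
tcp_rot: [3.141, 0.0, 1.546]
contact_force: [-0.1, -0.5, -4.1]
grip_width: 79.9
```

```bash
python3 -m pendant '[{"linear":[0,0,-0.5],"twist":0},{"linear":[0,0,-1],"twist":0},{"linear":[0,0,-1],"twist":0}]'
```

```text
time: 29.2
tool_pos: [496.1, -332.8, 45.2]
tcp_rot: [3.141, 0.0, 1.546]
contact_force: [-1.5, 1.6, 0.8]
grip_width: 80.0
```

The cassette is touching the tray floor: the force has gone from −4 N to about +1 N. I'll release and rise.

```bash
python3 -m pendant '[{"linear":[0,0,0],"twist":0},{"linear":[0,0,0],"twist":0},{"linear":[0,0,0],"twist":0},{"linear":[0,0,0],"twist":0},{"linear":[0,0,0],"twist":0},{"linear":[0,0,15],"twist":0},{"linear":[0,0,40],"twist":0},{"linear":[0,0,80],"twist":0},{"linear":[0,0,130],"twist":0},{"linear":[-40,0,180],"twist":0},{"linear":[-80,0,200],"twist":0},{"linear":[-80,0,200],"twist":0}]' 0
python3 - <<'E'
from h import *
s=cap('scene'); save(s,'s8.png'); c=cap('wrist'); w=worldf(c)
h=cv2.cvtColor(c['frame'],cv2.COLOR_BGR2HSV).astype(int);H,S,V=h[...,0],h[...,1],h[...,2]
rect(w,(H>20)&(H<35)&(S>100),(25,60)); rect(w,(V<70)&(w[...,0]>440)&(w[...,0]<560)&(w[...,1]<-270)&(w[...,1]>-400),(60,85))
cv2.imwrite('pics/s8c.png',cv2.resize(s['frame'][90:340,120:450],(792,600),interpolation=cv2.INTER_CUBIC))
E
```

```text
time: 30.7
tool_pos: [414.8, -333.5, 248.4]
tcp_rot: [3.138, 0.004, 1.544]
contact_force: [0.4, -0.4, 0.1]
grip_width: 91.7
2041 [ 493.8 -332.5] [110.3  68.8] 88.1 z 40.4
884 [ 493.1 -332.5] [75.7 15.6] 89.9 z 71.2
```

View pics/s8c.png

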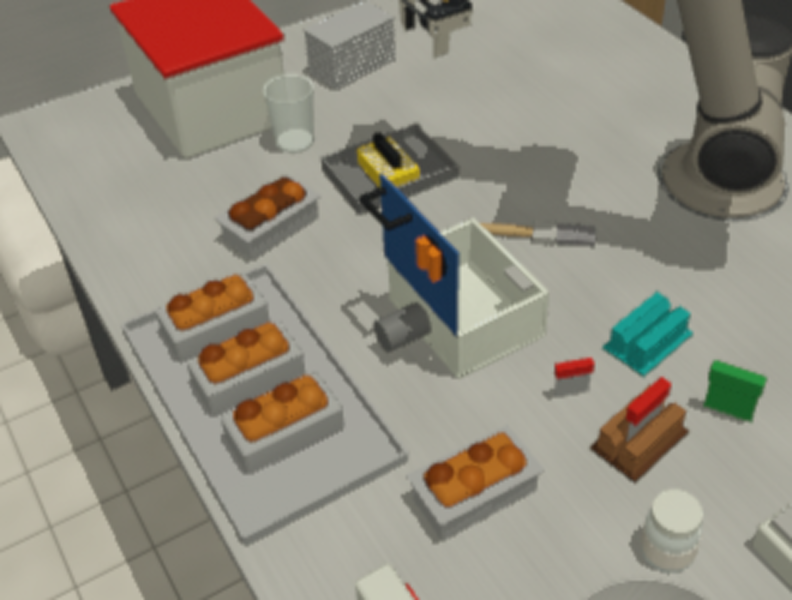

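The cassette lies flat in the tray at (387,160), with its top at 40 mm as expected. The hatch is up, the scraper is upright in its rack at (648,410), and the bystander objects have not moved. I'll hand the job in.

```bash
python3 -c "
from plant import bot
print(bot.close_job())"
```

```text
the job is handed in; nothing more can be done
None
```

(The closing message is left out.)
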